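# Turn the oatcakes and set the timer

## Robot

A 6-joint arm with a two-finger parallel gripper is mounted at the origin on the work surface. World frame = base frame: x ahead of the robot, y to its left, z up, the work surface at z = 0. Lengths are in m, angles in rad, forces in N, time in s.
With the tool pointing down it reaches from about 0.3 to 0.775 m from the base axis. Payload 14.6 kg.
Tool frame: the origin (TCP) lies at the very end of the fingers, on their centre line; the grasp point (between the pads) lies 19 mm behind it; z points along the fingers, y is the line along which they close (so a half turn about z gives the same grasp; the last joint's range is limited). The gripper opens to 94 mm and grips with 3 to 60 N. Pads are 16 mm wide; open, the fingers measure 119 mm over their backs; the gripper's body (75 mm by 177 mm) begins 78 mm behind the grasp point.
Start: joints at [1.103, 0.3, 1.521, -0, 1.321, -0.067], TCP at [0.215, 0.506, 0.205] pointing down, gripper open.
Joint ranges: [-3.03, 3.03], [-0.79, 2.21], [0.23, 2.52], [-1.04, 4.18], [0, 3.07], [-2.55, 2.55]. Speed limits (rad/s): [2.22, 2.22, 2.57, 3.14, 3.14, 3.14].

## Interface

Orientations are given as [roll, pitch, yaw] about the fixed x, y, z axes, in that order (R = Rz(yaw) Ry(pitch) Rx(roll)).
In Python, from station import ctrl gives the robot as it stands.
- The arm moves only by the shell command python3 -m pendant 'ROWS' [OPENING] [FORCE]. ROWS is JSON, a list of rows, each a list of 2 entries, a list of its own where there are three numbers: the shift along the world's x, y, z in cm, then the turn about the world's z in rad. A call has 1 to 20 rows; each row shifts and turns the commanded pose from where the row before left it; what a row does not reach is not made up. A row lasts 1/12 s, in which the tool goes at most 41.7 mm and 7.16 degrees, less where a joint would pass 70% of its speed; a pose out of reach is approached as far as the arm can. A call is refused whole if a number of a shift passes 4.17 or a number of a turn 0.125, either way. A call with a gripper value outside its range is refused whole. OPENING is the opening, from 0 (shut) to 1 (fully open), set as the call begins (- or left out, the last holds). The fingers move at their own pace and stop on an object; FORCE is the grip in N (left out, the last holds). Time passes only in rows, so rows that do not move let the fingers close. It gives the time, the measured TCP pose, the force, the opening and the grip force at its end, in the units of the state.
- ctrl.get_obs(): the state, without advancing time (a new reading comes with each control period).
- ctrl.camera(name): name is "side" or "top" or "wrist"; returns a dict with "color" (384x512x3 uint8, red, green, blue), "intrinsics" (3x3 intrinsics, pixels), "camera_from_world" (4x4, takes a point from world to camera coordinates). Camera axes: x right, y down, z forward; pixel columns grow to the right and rows downward; lengths in m; the calibration is good to about 2 mm. The wrist camera is an equidistant fisheye: a pixel r from the principal point sees the ray r / f radians off the axis. A picture is of the moment at which its call begins. There is no depth.
- ctrl.hand_in(): hands the job in; it is judged then, once.
The state is a dict: "time_s": time; "qpos": joint angles; "joint_vel": joint speeds; "tau": joint torques, N m; "ee_pos": TCP position; "eef_rot": TCP orientation; "force": force on the tool from outside, world axes, zero at the start; "moment": the same for the moment, N m; "grip_width": finger opening in m; "grip_force": force on a finger pad.
Only numpy, scipy, OpenCV 4.12 (cv2) and the standard library are available. Lean on these libraries where they do the work, as an engineer would, in place of code of your own. Each camera call takes 0.05 s, during which the arm holds its last target. There are 200 camera calls.

## Task

The oatcakes on the griddle are browned underneath: turn every one of them over with the turner, so that each lies flat on the plate with its browned face up - they are hot, so never touch them with the gripper. Once all are turned, put the twist timer at 20 minutes, bearing down on it so that its case does not spin round on the counter and still faces the front. Leave the turner lying in its rest, handle in the notch, and do not disturb the mug, jar and pepper mill.

Things in the scene. Friction and masses are not known exactly. Their poses are not given: they have to be found in the camera images.
- griddle: Electric griddle fixed on the counter, long side along its y. Origin under its centre at counter level; x away from the robot, z up. Dark flat plate 62 mm above the counter, 250 (x) by 460 (y) mm inside an upright rim 12 mm high and 20 mm thick. Black grips reach 275 mm from the centre at both ends; a thermostat plug stands out of the side towards the robot, below the plate.
- plate (a point): Centre of the griddle plate's top surface, axes as the griddle's.
- oatcake1: Firm round oatcake, 80 mm across, 12 mm thick, 60 g; both edges bevelled (6 mm in, 3.5 mm up). Two or three of the three are present. Origin at the centre of the browned, plain face, which starts underneath; z points through the cake to the pale face with nine small dots, 12 mm away. Turned over, z points down. It slides on the plate when pushed; friction about 0.5 to 0.7.
- oatcake2: Firm round oatcake, 80 mm across, 12 mm thick, 60 g; both edges bevelled (6 mm in, 3.5 mm up). Two or three of the three are present. Origin at the centre of the browned, plain face, which starts underneath; z points through the cake to the pale face with nine small dots, 12 mm away. Turned over, z points down. It slides on the plate when pushed; friction about 0.5 to 0.7.
- oatcake3: Firm round oatcake, 80 mm across, 12 mm thick, 60 g; both edges bevelled (6 mm in, 3.5 mm up). Two or three of the three are present. Origin at the centre of the browned, plain face, which starts underneath; z points through the cake to the pale face with nine small dots, 12 mm away. Turned over, z points down. It slides on the plate when pushed; friction about 0.5 to 0.7.
- rest: Heavy blue stoneware utensil rest, does not move. Slab 290 (x) by 90 (y) by 8 mm, origin under its centre. A 46 mm wide post with a 26 mm wide notch stands at x = -110 mm: notch floor 44 mm, prongs 58 mm above the counter. The turner's handle lies in the notch and its blade flat on the slab, blade centre 65 to 75 mm to +x. It and the timer may stand on either side of the griddle.
- cradle (a point): On the rest 45 mm from its centre to -x, 53 mm above the counter: where the turner's grip point is when the turner lies home. Axes as the rest's.
- turner: Cranked turner, about 0.16 kg. Steel blade 90 (x) by 60 (y) by 2 mm with a square front edge; origin at the centre of its underside, x to the front edge, z up. A neck (9 mm thick) rises from the blade's back edge to a straight round wooden handle 18 mm in diameter, parallel to the blade, axis 45 mm above its underside, from x = -78 to -233 mm. The round handle may be gripped at any roll.
- turner_grip (a point): On the handle's axis, 115 mm behind the blade centre and 45 mm above the blade's underside: a good place to grip. Axes as the turner's.
- timer: Round twist timer, 84 mm across, 60 mm high, 0.19 kg, loose on the counter. Origin under its centre; -x is its front, with the widest tick, 0 minutes; ticks every 5 minutes, clockwise, long ones every 15. It faces the front of the counter (the robot's side) when its x agrees with the griddle's. Turned without bearing down, the whole case spins; some 6 to 15 N downward holds it.
- timer_dial (a joint): Dial angle in rad, 0 = pointer at the 0 tick, growing clockwise seen from above, 2 pi per 60 minutes (20 minutes = 2.094), end stop 5.76. Stays where left; resists with 0.06 N m. Starts at 0 to 7 minutes.
- dial_grip (a point): On the dial's axis, 50 mm above the timer's underside; turns with the dial. The dial is a 58 mm disc, top 36 mm above the counter, with a grip bar across it 50 long, 14 wide, from 36 to 60 mm height. The bar lies along this point's x; its end with the black stripe, to -x, is the pointer.
- mug: White mug, 82 mm wide, 92 mm high; bystander.
- jar: Green glass jar with wooden cap, 76 mm wide, 100 mm high; bystander.
- pepper_mill: Dark wooden pepper mill, 52 mm wide, 120 mm high; bystander.
Things that resemble listed ones, but are neither listed nor needed, are in the scene too. What is shaped like the oatcake2 but black or blue is not meant. Leave any orange or red look-alike of the timer alone.

How it is judged:
By the outcome, as a careful person would: the job done as asked, in the order asked, and still so for the second after the job is handed in, with the robot touching nothing.
Of oatcake1, oatcake2, oatcake3 only 2 to 3 are there at a start; the rules pass over those that are not, and their reading is None.
At some moment in a run one of oatcake1, oatcake2, oatcake3, timer may be knocked a few centimetres aside while the robot is not near it.
It also fails if it takes over 210 s, if anything falls off the work surface, if the arm or the gripper's body presses on something with over 40 N, if the wrist force passes 120 N, or if a joint passes its speed limit or range.

## Working session

There is one attempt and no reset: what is moved stays moved. The work goes in short steps, Python scripts to look and compute and a shell command to move; the robot and the scene stay as the last step left them, time stands still between calls to the robot, and variables do not carry over. Pictures are saved under pics/ and viewed, at most 14 in all, crops included, and the job is handed in when it is done.

```bash
mkdir -p pics; cat > h.py <<'E'
import numpy as np, cv2
from station import ctrl
def grab(n):
    c=ctrl.camera(n); return c["color"][:,:,::-1].copy(), np.array(c["intrinsics"]), np.array(c["camera_from_world"])
def ray(K,T,u,v):
    d=np.linalg.inv(K)@np.array([u,v,1.]); R,t=T[:3,:3],T[:3,3]
    return -R.T@t, R.T@d
def plane(K,T,u,v,z):
    o,d=ray(K,T,u,v); return (o+d*(z-o[2])/d[2])
def proj(K,T,p):
    q=K@(T[:3,:3]@np.array(p)+T[:3,3]); return q[:2]/q[2]
def two(a,b):
    # midpoint of two rays (o,d)
    (o1,d1),(o2,d2)=a,b
    s=np.linalg.lstsq(np.c_[d1,-d2],o2-o1,rcond=None)[0]; return (o1+s[0]*d1+o2+s[1]*d2)/2
E
python3 - <<'E'
from h import *
for n in ("top","side"):
    im,K,T=grab(n); cv2.imwrite(f"pics/{n}0.png",cv2.resize(im,(800,600))); print(n,K.round(1).tolist(),T.round(3).tolist(), (-T[:3,:3].T@T[:3,3]).round(3))
o=ctrl.get_obs(); print(o)
E
```

```text
top [[354.4, 0.0, 251.4], [0.0, 354.4, 191.1], [0.0, 0.0, 1.0]] [[0.024, -1.0, -0.007, 0.041], [-0.987, -0.023, -0.162, 0.575], [0.162, 0.011, -0.987, 1.045], [0.0, 0.0, 0.0, 1.0]] [0.398 0.042 1.125]
side [[443.5, 0.0, 251.1], [0.0, 443.5, 194.7], [0.0, 0.0, 1.0]] [[0.994, -0.109, 0.003, -0.541], [-0.074, -0.69, -0.72, 0.136], [0.081, 0.715, -0.694, 1.432], [0.0, 0.0, 0.0, 1.0]] [ 0.432 -0.989  1.094]
{'time_s': 0.1, 'qpos': array([ 1.10342209e+00,  3.00423856e-01,  1.52149569e+00,  1.65864054e-05,
        1.32069077e+00, -6.65856120e-02]), 'joint_vel': array([-1.85947220e-04, -4.54535738e-04, -1.58380366e-03,  1.91752130e-03,
        1.81914086e-03,  4.94639450e-06]), 'tau': array([-5.04557229e-04, -5.32648194e+01, -3.53281009e+01,  7.09142885e-02,
        2.35411531e-02, -4.29197917e-05]), 'ee_pos': array([0.21446991, 0.50621796, 0.20494836]), 'eef_rot': array([-3.14057831e+00, -8.37422441e-05,  2.74079988e+00]), 'force': array([-0.163516  ,  0.09434255, -0.49031287]), 'moment': array([-0.01108614,  0.02964581,  0.05220093]), 'grip_force': 0.0, 'grip_width': 0.0939204088318055}
```

View pics/top0.png

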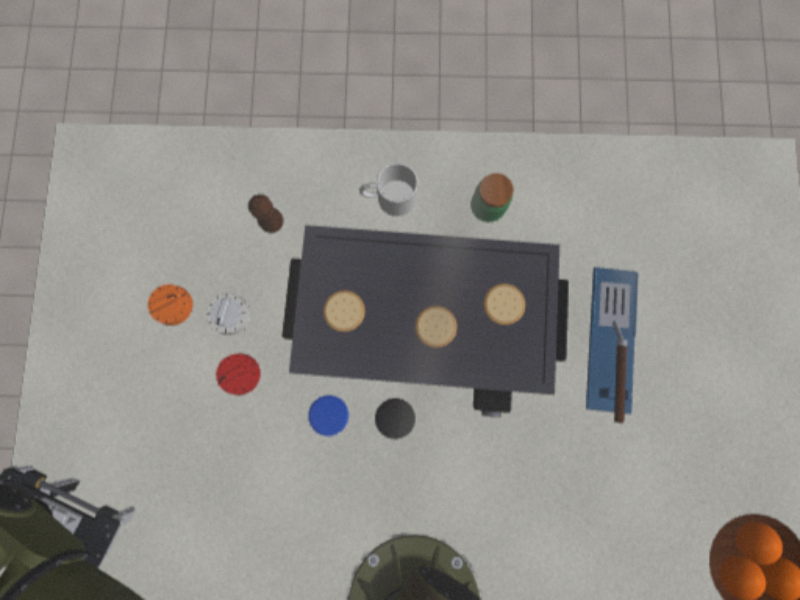

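View pics/side0.png

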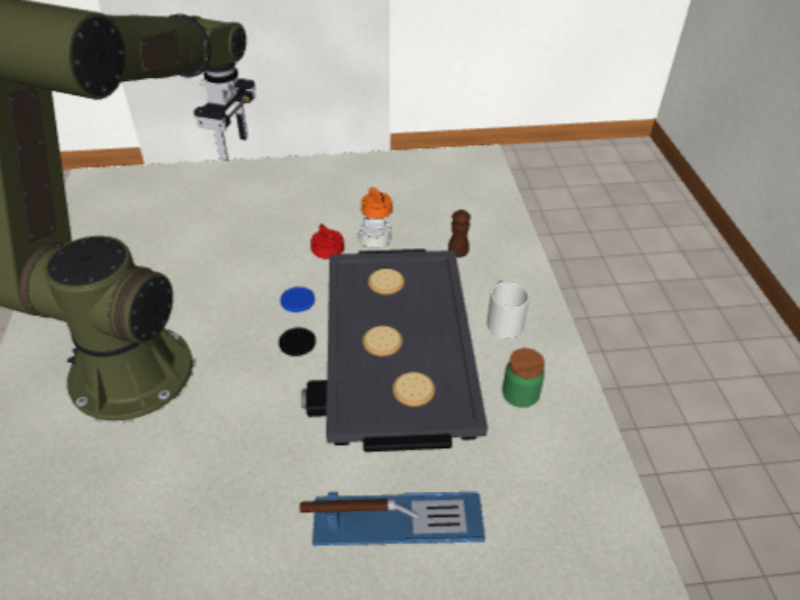

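Top view (800x600):
- Oatcakes: pale, dotted discs on the griddle at (344,311), (436,326) and (505,304).
- Cake look-alikes: a blue disc at (328,415) and a black one at (395,418), both on the counter and not meant.
- Timer: the white one at (229,314). The orange (170,304) and red (238,374) ones are look-alikes.
- Turner: on the blue rest at (612,340).

The side view agrees.

```bash
cat >> h.py <<'E'
def blobs(m,amin):
    n,l,s,c=cv2.connectedComponentsWithStats(m.astype(np.uint8)); return [(l==i) for i in range(1,n) if s[i,4]>=amin]
def axis(m):
    p=np.argwhere(m)[:,::-1].astype(np.float32); r=cv2.minAreaRect(p); return r,p
def cakes(im):
    h=cv2.cvtColor(im,cv2.COLOR_BGR2HSV); return (h[:,:,0]>8)&(h[:,:,0]<30)&(h[:,:,1]>50)&(h[:,:,2]>110)
E
python3 - <<'E'
from h import *
im,K,T=grab("top"); im2,K2,T2=grab("side")
h=cv2.cvtColor(im,cv2.COLOR_BGR2HSV); h2=cv2.cvtColor(im2,cv2.COLOR_BGR2HSV)
for b in blobs(cakes(im),120):
    p=np.argwhere(b).mean(0)[::-1]; print("cake top",p.round(1),plane(K,T,*p,.072).round(4),b.sum())
for b in blobs(cakes(im2),120):
    p=np.argwhere(b).mean(0)[::-1]; print("cake side",p.round(1),plane(K2,T2,*p,.072).round(4),b.sum())
# rest
for (hh,k,t,nm) in((h,K,T,"top"),(h2,K2,T2,"side")):
    m=(hh[:,:,0]>95)&(hh[:,:,0]<112)&(hh[:,:,1]>110)&(hh[:,:,2]>60)
    for b in blobs(m,300):
        r,p=axis(cv2.morphologyEx(b.astype(np.uint8),cv2.MORPH_CLOSE,np.ones((25,25)))>0)
        print(nm,"rest",plane(k,t,*r[0],.008).round(4),[plane(k,t,*q,.008).round(3)[:2].tolist() for q in cv2.boxPoints(r)])
    m=(hh[:,:,2]<110)&(hh[:,:,1]>90)&((hh[:,:,0]<15)|(hh[:,:,0]>170))
    for b in blobs(m,60):
        r,p=axis(b); print(nm,"brown",r[0],b.sum(),[plane(k,t,*q,.053).round(3)[:2].tolist() for q in cv2.boxPoints(r)])
    m=(hh[:,:,2]<95)&(hh[:,:,1]<80)
    for b in blobs(m,5000):
        r,p=axis(b); print(nm,"dark",r[0],b.sum(),[plane(k,t,*q,.074).round(3)[:2].tolist() for q in cv2.boxPoints(r)])
cv2.imwrite("pics/crop1.png",np.hstack([cv2.resize(im[165:275,368:418],None,fx=5,fy=5),cv2.resize(im[180:222,125:168],None,fx=10,fy=10)[:550,:430] if 0 else cv2.resize(im[175:225,125:175],(400,550))]))
E
```

```text
cake top [317.4 120.5] [ 0.7971 -0.1455  0.072 ] 340
cake top [108.6 194.7] [0.5491 0.4842 0.072 ] 615
cake top [322.7 194.3] [ 0.5651 -0.1602  0.072 ] 537
cake top [220.1 198.7] [0.5448 0.1475 0.072 ] 543
cake top [279.  208.7] [ 0.5188 -0.0296  0.072 ] 547
cake top [486.  360.5] [ 0.1081 -0.6093  0.072 ] 713
cake top [504.9 371.9] [ 0.0798 -0.659   0.072 ] 296
cake side [334.   85.8] [0.9946 0.7189 0.072 ] 1905
cake side [ 64.6 100.7] [-0.1733  0.7186  0.072 ] 603
cake side [240.7 130.4] [0.5498 0.4272 0.072 ] 326
cake side [246.8 179.7] [0.544  0.1386 0.072 ] 307
cake side [244.3 217.7] [ 0.5181 -0.038   0.072 ] 392
cake side [337.1 231.6] [ 0.7943 -0.126   0.072 ] 335
cake side [264.4 248.6] [ 0.5646 -0.1682  0.072 ] 473
top brown (482.5, 356.5) 1676 [[0.183, -0.537], [0.187, -0.699], [0.045, -0.686], [0.041, -0.527]]
top dark (272.2647399902344, 206.058837890625) 15104 [[0.376, 0.266], [0.714, 0.259], [0.682, -0.296], [0.349, -0.262]]
side rest [ 0.5107 -0.3965  0.008 ] [[0.369, -0.333], [0.664, -0.365], [0.645, -0.457], [0.366, -0.426]]
side brown (466.30279541015625, 146.55551147460938) 1650 [[1.371, 0.746], [1.44, 0.804], [1.418, -0.087], [1.37, -0.114]]
side brown (293.428955078125, 149.4214630126953) 279 [[0.7, 0.231], [0.735, 0.406], [0.782, 0.397], [0.743, 0.223]]
side brown (219.5138702392578, 323.48529052734375) 344 [[0.347, -0.373], [0.491, -0.384], [0.489, -0.401], [0.348, -0.39]]
side dark (249.41725158691406, 224.00689697265625) 10558 [[0.34, 0.242], [0.756, 0.252], [0.678, -0.307], [0.366, -0.304]]
```

View pics/crop1.png

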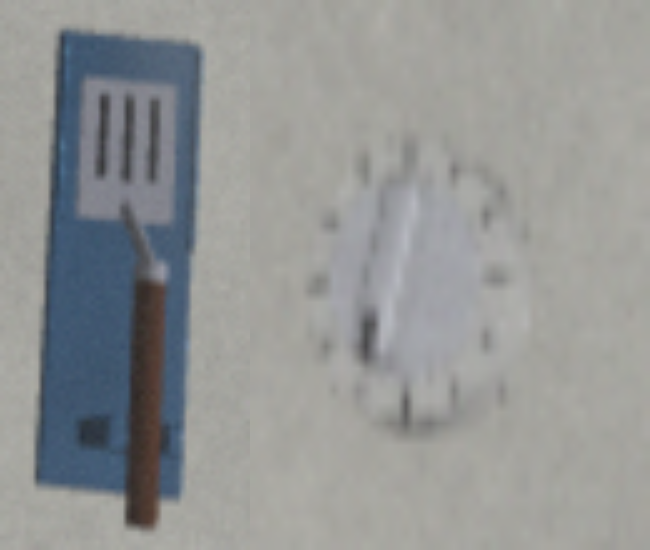

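The crop confirms the choice: the turner lies blade up-image in the rest, and the white timer's pointer stands a little clockwise of the front tick, about 3 min.

```bash
python3 - <<'E'
from h import *
im,K,T=grab("top")
s=.64
def P(l,z): return np.array([plane(K,T,u*s,v*s,z)[:2] for u,v in l])
g=P([(306,227),(559,243),(554,393),(290,374)],.074); print("griddle",g.round(3).tolist(),g.mean(0).round(4))
for a,b in((3,0),(2,1)): d=g[b]-g[a];print(np.arctan2(d[1],d[0]).round(3),np.linalg.norm(d).round(3))
for a,b in((1,0),(2,3)): d=g[b]-g[a];print(np.arctan2(-d[0],d[1]).round(3),np.linalg.norm(d).round(3))
# crop px -> full px for rest : /5 + (368,165)
def C(l,z): return np.array([plane(K,T,368+u/5,165+v/5,z)[:2] for u,v in l])
r=C([(62,30),(203,45),(183,498),(38,485)],.008); print("rest",r.round(3).tolist(),r.mean(0).round(4))
for a,b in((3,0),(2,1)): d=r[b]-r[a];print(np.arctan2(d[1],d[0]).round(3),np.linalg.norm(d).round(3))
hd=C([(151,272),(141,526)],.053); d=hd[0]-hd[1]; print("handle",hd.round(4).tolist(),np.arctan2(d[1],d[0]),np.linalg.norm(d))
bl=C([(83,77),(175,84),(173,224),(78,215)],.010); print("blade",bl.mean(0).round(4)); d=bl[0]-bl[3];print(np.arctan2(d[1],d[0]))
tm=plane(K,T,229*s,314*s,.036);print("timer",tm)
E
```

```text
griddle [[0.708, 0.228], [0.687, -0.267], [0.398, -0.251], [0.421, 0.244]] [ 0.5537 -0.0116]
-0.056 0.288
-0.056 0.289
-0.043 0.496
-0.047 0.496
rest [[0.655, -0.358], [0.648, -0.448], [0.362, -0.422], [0.368, -0.334]] [ 0.5082 -0.3906]
-0.086 0.289
-0.09 0.287
handle [[0.4968, -0.3905], [0.3467, -0.3783]] -0.08148447619257333 0.15064332816761627
blade [ 0.5783 -0.3962]
-0.0716523818221463
timer [0.53740041 0.37924954 0.036     ]
```

```bash
python3 -m pendant '[[[1,-3.7,0],-0.118],[[1,-3.7,0],-0.118],[[1,-3.7,0],-0.118],[[1,-3.7,0],-0.118],[[1,-3.7,0],-0.118],[[1,-3.7,0],-0.118],[[1,-3.7,0],-0.118],[[1,-3.7,0],-0.118],[[1,-3.7,0],-0.118],[[1,-3.7,0],-0.118],[[1,-3.7,0],-0.118],[[1,-3.7,0],-0.118]]' 1 30
python3 -m pendant '[[[1,-3.7,0],-0.118],[[1,-3.7,0],-0.118],[[1,-3.7,0],-0.118],[[1,-3.7,0],-0.118],[[1,-3.7,0],-0.118],[[1,-3.7,0],-0.118],[[1,-3.7,0],-0.118],[[1,-3.7,0],-0.118],[[1,-3.7,0],-0.118],[[1,-3.7,0],-0.118],[[1,-3.7,0],-0.118],[[1,-3.7,0],-0.118],[[0,0,0],0],[[0,0,0],0]]'
```

```text
time_s: 1.25
ee_pos: [0.3345, 0.0606, 0.2057]
eef_rot: [3.141, -0.0, 1.319]
force: [0.5, 1.4, 0.2]
grip_width: 0.094
grip_force: 0.0
time_s: 2.42
ee_pos: [0.4543, -0.3826, 0.2041]
eef_rot: [-3.14, 0.002, -0.093]
force: [-0.1, 1.2, 0.6]
grip_width: 0.0941
grip_force: 0.0
```

```bash
python3 -m pendant '[[[0.9,-0.5,-3],0.008],[[0,0,-3],0],[[0,0,-3],0],[[0,0,-3],0],[[0,0,-2],0],[[0,0,-1.5],0],[[0,0,-1.5],0],[[0,0,0],0],[[0,0,0],0],[[0,0,0],0]]'
python3 -m pendant '[[[0,0,0],0],[[0,0,0],0],[[0,0,0],0],[[0,0,0],0],[[0,0,0],0],[[0,0,0],0],[[0,0,0],0],[[0,0,0],0],[[0,0,0],0],[[0,0,0],0]]' 0 50
python3 -m pendant '[[[0,0,1],0],[[0,0,2],0],[[0,0,2],0],[[0,0,3],0],[[0,0,3],0],[[0,0,3],0],[[0,0,3],0],[[0,0,0],0],[[0,0,0],0],[[0,0,0],0]]' 
python3 - <<'E'
from h import *
im,K,T=grab("side"); im2,K2,T2=grab("top"); w,_,_=grab("wrist")
cv2.imwrite("pics/grip1.png",np.hstack([cv2.resize(im[200:384,150:350],(400,368)),cv2.resize(w,(400,368))]))
E
```

```text
time_s: 3.25
ee_pos: [0.464, -0.3864, 0.0368]
eef_rot: [3.141, -0.001, -0.082]
force: [0.0, -0.2, -0.7]
grip_width: 0.0942
grip_force: 0.0
time_s: 4.08
ee_pos: [0.4636, -0.3866, 0.0354]
eef_rot: [-3.142, 0.0, -0.083]
force: [0.3, 0.6, -0.0]
grip_width: 0.0306
grip_force: 0.0
time_s: 4.92
ee_pos: [0.4633, -0.3864, 0.2051]
eef_rot: [-3.141, 0.001, -0.083]
force: [0.2, 0.4, 0.1]
grip_width: 0.0002
grip_force: 0.0
```

View pics/grip1.png

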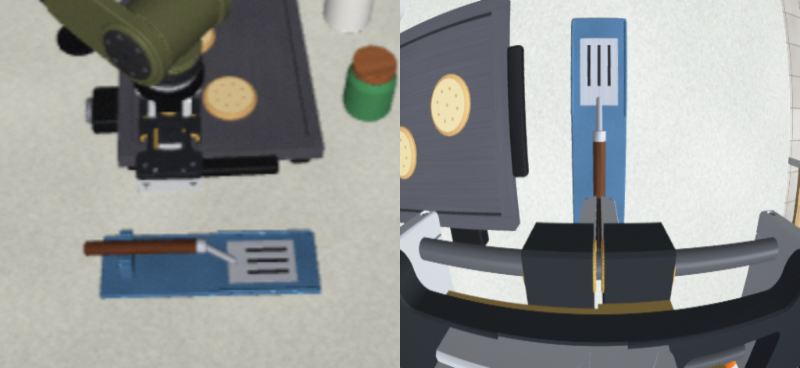

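The fingers were still closing when I lifted, so the turner is still home in the rest (blade at about (265,262)). I'll grip again with a longer close.

```bash
python3 -m pendant '[[[0,0,-3],0],[[0,0,-3],0],[[0,0,-2],0],[[0,0,0],0],[[0,0,0],0],[[0,0,0],0],[[0,0,-3],0],[[0,0,-3],0],[[0,0,-2],0],[[0,0,-1],0],[[0,0,-0.1],0],[[0,0,0],0],[[0,0,0],0]]' 0.6 50
python3 -m pendant '[[[0,0,0],0],[[0,0,0],0],[[0,0,0],0],[[0,0,0],0],[[0,0,0],0],[[0,0,0],0],[[0,0,0],0],[[0,0,0],0],[[0,0,0],0],[[0,0,0],0],[[0,0,0],0],[[0,0,0],0]]' 0 50
```

```text
time_s: 6.15
ee_pos: [0.4644, -0.3873, 0.0365]
eef_rot: [3.14, -0.002, -0.083]
force: [0.7, -1.1, -0.5]
grip_width: 0.0563
grip_force: 0.0
time_s: 7.15
ee_pos: [0.4636, -0.3866, 0.0345]
eef_rot: [3.142, -0.0, -0.083]
force: [-0.3, -0.5, 1.4]
grip_width: 0.0167
grip_force: 50.0
```

```bash
python3 -m pendant '[[[0,0,1],0],[[0,0,2],0],[[0,0,3],0],[[0,0,3],0],[[0,0,3],0],[[0,0,3],0],[[0,0,2],0],[[0.5,2,0],0.12],[[0.5,2,0],0.12],[[0.5,2,0],0.12],[[0.5,2,0],0.12],[[0.5,2,0],0.12],[[0.5,2,0],0.12],[[0.5,2,0],0.12],[[0.5,2,0],0.12],[[0.5,2,0],0.12],[[0.5,2,0],0.12],[[0.5,2,0],0.12],[[0.5,2,0],0.12]]'
python3 -m pendant '[[[0.5,2,0],0.12],[[0.5,2,0],0.043],[[0.2,2,0],0],[[0,1.1,0],0],[[0,0,-3],0],[[0,0,-3],0],[[0,0,-3],0],[[0,0,-1],0],[[0,0,-0.5],0],[[0,0,0],0],[[0,0,0],0]]'
python3 - <<'E'
from h import *
im,K,T=grab("side"); im2,K2,T2=grab("top"); w,_,_=grab("wrist")
cv2.imwrite("pics/a1.png",np.hstack([cv2.resize(im[130:330,160:360],(400,400)),cv2.resize(im2[130:250,180:380],(400,240))[:, :].repeat(1,0) if 0 else cv2.resize(im2[130:290,180:340],(400,400))]))
E
```

```text
time_s: 8.73
ee_pos: [0.5236, -0.1455, 0.2051]
eef_rot: [3.141, 0.0, 1.363]
force: [-0.1, -0.8, -1.2]
grip_width: 0.0168
grip_force: 50.0
time_s: 9.65
ee_pos: [0.5363, -0.0759, 0.101]
eef_rot: [3.14, 0.0, 1.519]
force: [0.2, 0.3, -0.7]
grip_width: 0.0167
grip_force: 50.0
```

View pics/a1.png

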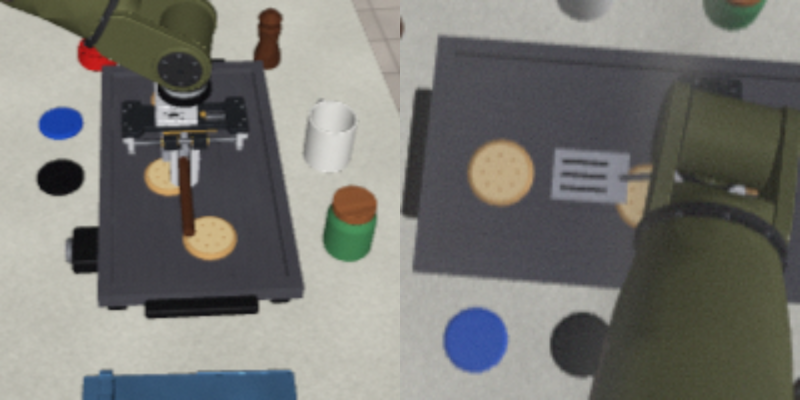

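The blade is level and in line with cake A (edge at x≈535 in the right crop, blade front at 553). Its back overlaps cake B (edge at 617), so I'll shift 1.6 cm towards A before lowering.

```bash
python3 -m pendant '[[[0.1,1.6,0],0],[[0,0,-0.5],0],[[0,0,-0.5],0],[[0,0,0],0],[[0,0,0],0]]'
python3 -m pendant '[[[0,0,-0.1],0],[[0,0,-0.1],0],[[0,0,0],0],[[0,0,0],0]]'
python3 -m pendant '[[[0,0,-0.1],0],[[0,0,0],0],[[0,0,0],0]]'
```

```text
time_s: 10.22
ee_pos: [0.5364, -0.06, 0.0892]
eef_rot: [-3.141, -0.0, 1.52]
force: [0.7, -0.0, -1.7]
grip_width: 0.0169
grip_force: 50.0
time_s: 10.55
ee_pos: [0.5368, -0.0599, 0.0877]
eef_rot: [3.141, 0.0, 1.52]
force: [-0.5, -2.2, 1.0]
grip_width: 0.0169
grip_force: 50.0
time_s: 10.8
ee_pos: [0.5368, -0.0598, 0.0867]
eef_rot: [3.141, 0.0, 1.52]
force: [-0.9, -3.5, 3.2]
grip_width: 0.0169
grip_force: 50.0
```

```bash
python3 -m pendant '[[[0.2,4.1,0],0],[[0,0,0],0],[[0,0,0],0]]'
cat > look.py <<'E'
import sys
from h import *
n=sys.argv[1]
im,K,T=grab("side"); im2,K2,T2=grab("top")
cv2.imwrite(f"pics/{n}.png",np.hstack([cv2.resize(im[130:330,160:360],(400,400)),cv2.resize(im2[130:290,180:340],(400,400))]))
for nm,i,k,t in(("top",im2,K2,T2),("side",im,K,T)):
    print(nm)
    for b in blobs(cakes(i),60):
        p=np.argwhere(b).mean(0)[::-1]; q=plane(k,t,*p,.072)[:2]-[.5537,-.0116]
        v=q[0]-.05*q[1]; u=q[1]+.05*q[0]
        if abs(u)<.24 and abs(v)<.13: print(" u %.3f v %.3f n %d"%(u,v,b.sum()))
E
python3 look.py a2
```

```text
time_s: 11.05
ee_pos: [0.5385, -0.0175, 0.0864]
eef_rot: [-3.141, -0.001, 1.522]
force: [-0.2, 1.5, 1.3]
grip_width: 0.0169
grip_force: 50.0
top
 u -0.150 v 0.021 n 509
 u 0.191 v -0.018 n 553
side
 u -0.030 v -0.046 n 263
 u -0.156 v 0.019 n 479
```

View pics/a2.png

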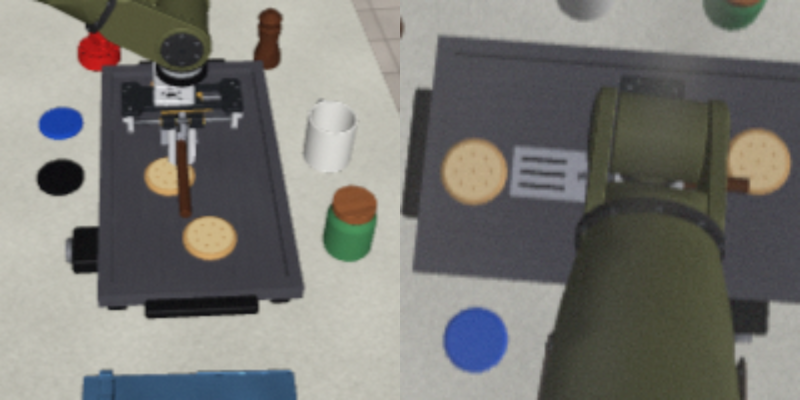

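Cake A slid to the end rim and the blade front stands right behind it. With the cake blocked there, I can push the blade under it.

```bash
python3 -m pendant '[[[0.05,1,0],0],[[0.05,1,0],0],[[0.05,1,0],0],[[0,0,0],0]]'
python3 -m pendant '[[[0.05,1,0],0],[[0.05,1,0],0],[[0.05,1,0],0],[[0,0,0],0],[[0,0,0],0]]'
python3 look.py a3
```

```text
time_s: 11.48
ee_pos: [0.5403, 0.012, 0.0867]
eef_rot: [3.141, 0.0, 1.52]
force: [-0.5, 2.0, 1.7]
grip_width: 0.017
grip_force: 50.0
time_s: 11.9
ee_pos: [0.5416, 0.0416, 0.0864]
eef_rot: [-3.141, -0.0, 1.52]
force: [-0.9, 1.9, 1.4]
grip_width: 0.0166
grip_force: 50.0
top
 u -0.148 v 0.019 n 550
 u 0.191 v -0.014 n 558
 u -0.044 v -0.041 n 130
side
 u -0.030 v -0.039 n 324
 u -0.156 v 0.019 n 480
```

View pics/a3.png

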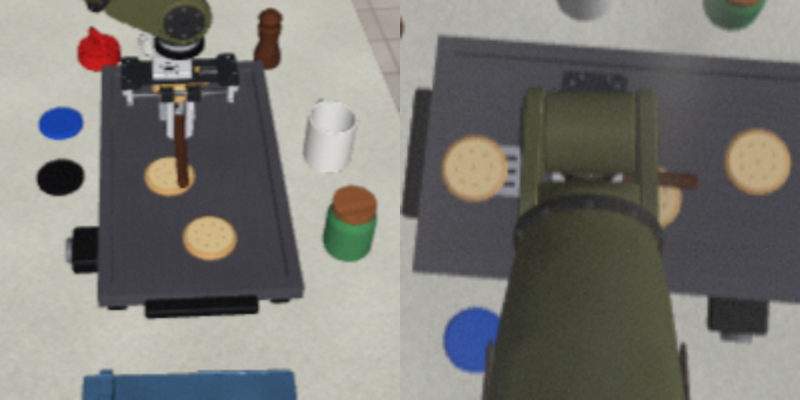

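```bash
python3 -m pendant '[[[0,0,0.3],0],[[0,0,0.5],0],[[0,0,0.7],0],[[-0.02,-0.3,0],0],[[-0.03,-0.6,0],0],[[-0.05,-0.9,0],0],[[-0.05,-1,0],0],[[-0.05,-1,0],0],[[-0.05,-1,0],0],[[-0.05,-1,0],0],[[-0.04,-0.9,0],0],[[-0.04,-0.7,0],0],[[-0.02,-0.4,0],0],[[-0.01,-0.2,0],0],[[0,0,-0.5],0],[[0,0,-0.5],0],[[0,0,-0.4],0],[[0,0,0],0],[[0,0,0],0]]'
python3 look.py a4
python3 -m pendant '[[[-0.15,-3,0],0],[[0,0,0],0],[[0,0,0],0]]'
python3 look.py a5
```

```text
time_s: 13.58
ee_pos: [0.5374, -0.0381, 0.0873]
eef_rot: [-3.141, -0.001, 1.52]
force: [-1.1, 2.4, 0.7]
grip_width: 0.0167
grip_force: 50.0
top
 u -0.162 v 0.023 n 306
 u 0.110 v -0.014 n 553
side
 u -0.032 v -0.047 n 242
 u -0.156 v 0.019 n 478
time_s: 13.93
ee_pos: [0.5361, -0.0695, 0.0877]
eef_rot: [3.141, 0.001, 1.518]
force: [1.0, -1.4, 2.7]
grip_width: 0.0168
grip_force: 50.0
top
 u 0.079 v -0.015 n 554
side
 u -0.057 v -0.046 n 241
 u -0.157 v 0.022 n 432
```

View pics/a5.png

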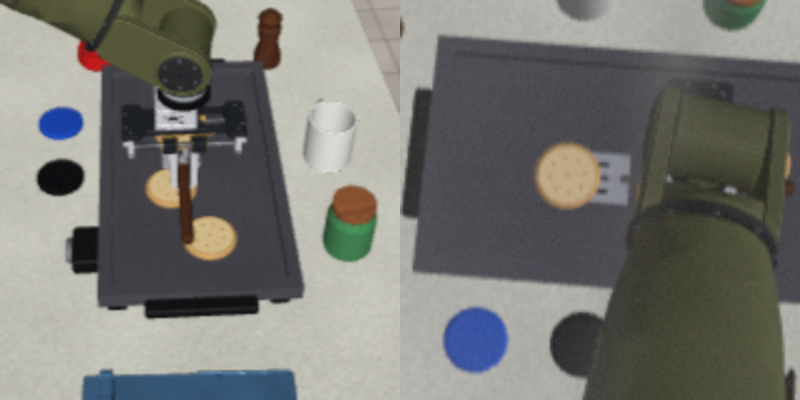

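The cake rode along with the blade, since a symmetric jerk cancels out. Instead I'll lift, back off gently, then run forward and stop hard so the cake slides part-way off the front.

```bash
python3 -m pendant '[[[0,0,0.4],0],[[0,0,0.7],0],[[0,0,0.9],0],[[-0.02,-0.3,0],0],[[-0.03,-0.6,0],0],[[-0.05,-0.9,0],0],[[-0.05,-1,0],0],[[-0.05,-1,0],0],[[-0.05,-1,0],0],[[-0.05,-1,0],0],[[-0.05,-1,0],0],[[-0.05,-1,0],0],[[-0.03,-0.7,0],0],[[-0.03,-0.5,0],0],[[0,0,0],0]]'
python3 -m pendant '[[[0.07,1.3,0],0],[[0.14,2.8,0],0],[[0.2,4.1,0],0],[[0,0,0],0],[[0,0,0],0],[[0,0,0],0]]'
python3 look.py a6
```

```text
time_s: 15.28
ee_pos: [0.5313, -0.1595, 0.1074]
eef_rot: [-3.142, 0.0, 1.519]
force: [-0.1, 0.9, -1.8]
grip_width: 0.017
grip_force: 50.0
time_s: 15.78
ee_pos: [0.5355, -0.0759, 0.1076]
eef_rot: [3.141, 0.0, 1.521]
force: [0.2, 0.1, -0.9]
grip_width: 0.017
grip_force: 50.0
top
 u 0.091 v -0.015 n 485
side
 u -0.056 v -0.045 n 254
 u -0.157 v 0.021 n 450
```

View pics/a6.png

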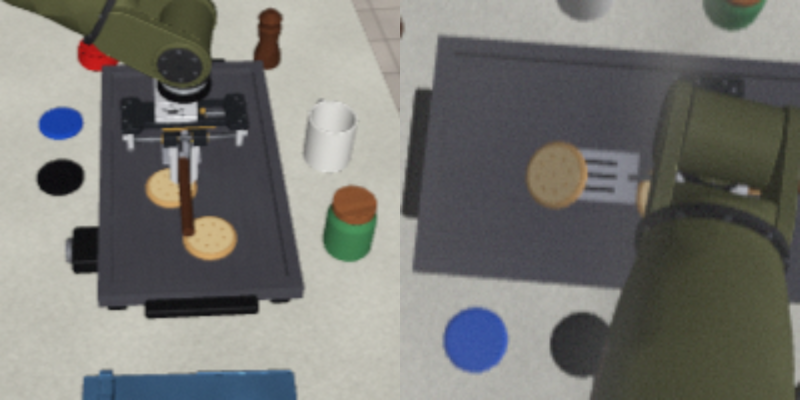

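Cake A now leans from the plate up to the blade edge, at (527–588,175) in the right crop. I'll swing the blade tip on an arc about its far edge.

```bash
python3 -m pendant '[[[0.02,0.34,0.7],0],[[0.02,0.44,0.65],0],[[0.03,0.52,0.58],0],[[0.03,0.6,0.5],0],[[0.03,0.66,0.41],0],[[0.04,0.71,0.32],0],[[0.04,0.76,0.22],0],[[0.04,0.77,0.11],0],[[0.04,0.78,0],0],[[0.04,0.8,0],0],[[0.04,0.8,0],0],[[0.04,0.8,0],0],[[0,0,0],0],[[0,0,0],0],[[0,0,0],0],[[0,0,0],0]]'
python3 look.py a7
```

```text
time_s: 17.22
ee_pos: [0.5396, 0.0029, 0.1423]
eef_rot: [-3.142, 0.0, 1.519]
force: [0.4, -0.6, -1.0]
grip_width: 0.0166
grip_force: 50.0
top
 u -0.149 v 0.020 n 525
 u 0.187 v -0.023 n 244
side
 u -0.055 v -0.034 n 392
 u -0.156 v 0.019 n 479
```

View pics/a7.png

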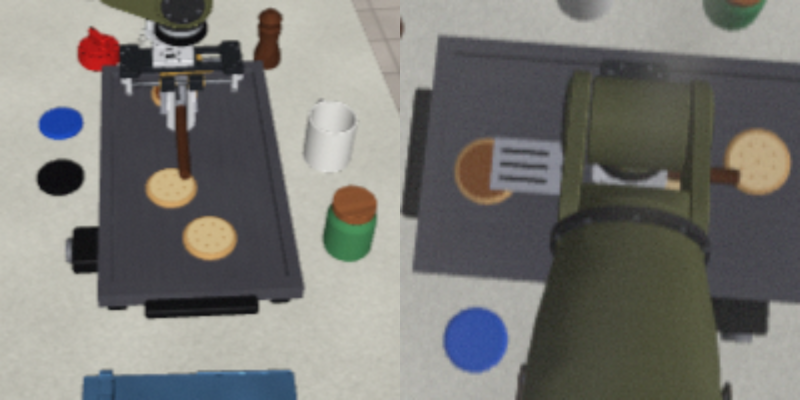

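Cake A is turned, browned face up near the end at (486,170) in the right crop. Next is cake B: same approach from the −y side, offset a little to clear cake C.

```bash
cat > m.py <<'E'
from h import *
def uv(q): q=q[:2]-np.array([.5537,-.0116]); return q[1]+.05*q[0], q[0]-.05*q[1]
for nm in("top","side"):
    i,k,t=grab(nm); h=cv2.cvtColor(i,cv2.COLOR_BGR2HSV); H,S,V=h[:,:,0],h[:,:,1],h[:,:,2]
    br=((H<14)&(S>90)&(V>60)&(V<185))
    for lab,m in(("pale",cakes(i)&~br),("brown",br)):
        for b in blobs(cv2.morphologyEx(m.astype(np.uint8),cv2.MORPH_OPEN,np.ones((3,3))),60):
            ys,xs=np.nonzero(b); p=(xs.mean(),ys.mean()); u,v=uv(plane(k,t,*p,.072))
            if abs(u)<.26 and abs(v)<.14: print(nm,lab,"u %.3f v %.3f n %d"%(u,v,b.sum()),"umin/max %.3f %.3f"%(uv(plane(k,t,xs.max(),p[1],.07))[0],uv(plane(k,t,xs.min(),p[1],.07))[0]) if nm=="top" else "")
E
python3 -m pendant '[[[-0.3,-1.5,0],0],[[-0.55,-2.8,0],0],[[-0.55,-2.8,0],0],[[-0.55,-2.8,0],0],[[-0.55,-2.8,0],0],[[-0.55,-2.8,0],0],[[-0.55,-2.8,0],0],[[-0.55,-2.8,0],0],[[-0.55,-2.8,0],0],[[-0.55,-2.8,0],0],[[-0.2,-1.1,0],0],[[0,0,-1.5],0],[[0,0,-1.5],0],[[0,0,-1],0],[[0,0,-0.7],0],[[0,0,-0.5],0],[[0,0,0],0],[[0,0,0],0]]'
python3 m.py
```

```text
time_s: 18.82
ee_pos: [0.4853, -0.2747, 0.0907]
eef_rot: [3.141, 0.0, 1.52]
force: [0.6, -0.4, -1.0]
grip_width: 0.0168
grip_force: 50.0
top pale u -0.148 v 0.019 n 561 umin/max -0.185 -0.110
top pale u -0.045 v -0.033 n 566 umin/max -0.083 -0.008
top pale u 0.162 v -0.045 n 67 umin/max 0.139 0.190
top brown u 0.177 v -0.016 n 351 umin/max 0.144 0.207
side brown u 0.182 v -0.009 n 130
```

```bash
python3 -m pendant '[[[0,0,-0.2],0],[[0,0,-0.15],0],[[0.03,0.6,0],0],[[0.05,1,0],0],[[0.05,1,0],0],[[0.05,1,0],0],[[0.05,1,0],0],[[0.05,1,0],0],[[0.05,1,0],0],[[0.03,0.6,0],0],[[0,0,0],0],[[0,0,0],0]]'
python3 m.py
```

```text
time_s: 19.92
ee_pos: [0.4885, -0.2019, 0.0865]
eef_rot: [-3.141, -0.001, 1.52]
force: [-0.6, 0.6, 1.8]
grip_width: 0.0166
grip_force: 50.0
top pale u -0.148 v 0.019 n 552 umin/max -0.185 -0.110
top pale u -0.002 v -0.034 n 556 umin/max -0.041 0.037
top pale u 0.155 v -0.039 n 67 umin/max 0.136 0.184
top brown u 0.176 v -0.016 n 347 umin/max 0.147 0.207
side pale u -0.159 v 0.018 n 443 
side brown u -0.227 v -0.056 n 191
```

```bash
python3 -m pendant '[[[0.05,1,0],0],[[0.05,1,0],0],[[0.05,1,0],0],[[0.05,1,0],0],[[-0.05,-1,0],0],[[1,0,0],0],[[1,-0.1,0],0],[[0.05,1,0],0],[[0.05,1,0],0],[[0.05,1,0],0],[[0.05,1,0],0],[[0.05,1,0],0],[[0.05,1,0],0],[[0.05,1,0],0],[[0.05,1,0],0],[[0.05,1,0],0],[[0,0,0],0],[[0,0,0],0]]'
python3 m.py
```

```text
time_s: 21.52
ee_pos: [0.5143, -0.0825, 0.0865]
eef_rot: [-3.141, -0.001, 1.521]
force: [0.4, 1.0, 0.7]
grip_width: 0.0166
grip_force: 50.0
top pale u 0.122 v -0.038 n 640 umin/max 0.079 0.190
top brown u 0.193 v -0.012 n 347 umin/max 0.163 0.223
side pale u -0.156 v 0.019 n 480 
side brown u -0.105 v -0.036 n 162
```

```bash
python3 -m pendant '[[[0.05,1,0],0],[[0.05,1,0],0],[[0.05,1,0],0],[[0.05,1,0],0],[[0.04,0.7,0],0],[[0,0,0],0],[[0,0,0],0]]'
python3 m.py
python3 -m pendant '[[[0,0,0.3],0],[[0,0,0.5],0],[[0,0,0.7],0],[[0,0,0.7],0],[[-0.02,-0.3,0],0],[[-0.03,-0.6,0],0],[[-0.05,-0.9,0],0],[[-0.05,-1,0],0],[[-0.05,-1,0],0],[[-0.05,-1,0],0],[[0,-0.7,0],0],[[0,-0.4,0],0],[[0,0,0],0]]'
python3 m.py
```

```text
time_s: 22.2
ee_pos: [0.5169, -0.0363, 0.0867]
eef_rot: [-3.141, -0.0, 1.52]
force: [-1.6, 2.3, 1.5]
grip_width: 0.0168
grip_force: 50.0
top pale u -0.160 v 0.019 n 359 umin/max -0.185 -0.137
top pale u 0.125 v -0.045 n 640 umin/max 0.082 0.204
top brown u 0.193 v -0.013 n 334 umin/max 0.163 0.223
side pale u -0.156 v 0.019 n 479 
side brown u -0.058 v -0.035 n 141 
time_s: 23.38
ee_pos: [0.5145, -0.0967, 0.1087]
eef_rot: [-3.141, 0.0, 1.519]
force: [-0.9, -0.4, -2.1]
grip_width: 0.0171
grip_force: 50.0
top pale u 0.173 v -0.036 n 85 umin/max 0.151 0.205
top pale u 0.056 v -0.043 n 569 umin/max 0.019 0.093
top brown u 0.193 v -0.013 n 343 umin/max 0.163 0.223
side pale u -0.156 v 0.019 n 480 
side brown u -0.075 v -0.033 n 106
```

```bash
python3 -m pendant '[[[-0.02,-0.3,0],0],[[-0.03,-0.6,0],0],[[-0.05,-0.9,0],0],[[-0.05,-1.2,0],0],[[-0.05,-1.2,0],0],[[-0.05,-1.2,0],0],[[-0.05,-1.2,0],0],[[-0.05,-1.2,0],0],[[-0.05,-1.2,0],0],[[-0.05,-1.2,0],0],[[-0.05,-1.2,0],0],[[-0.05,-1.1,0],0],[[-0.03,-0.7,0],0],[[-0.03,-0.4,0],0],[[0,0,0],0],[[0,0,0],0]]'
python3 -m pendant '[[[0.07,1.3,0],0],[[0.14,2.8,0],0],[[0.2,4.1,0],0],[[0,0,0],0],[[0,0,0],0],[[0,0,0],0]]'
python3 m.py
```

```text
time_s: 24.82
ee_pos: [0.5085, -0.2317, 0.1088]
eef_rot: [-3.141, -0.0, 1.52]
force: [-0.1, 0.3, -1.9]
grip_width: 0.0169
grip_force: 50.0
time_s: 25.32
ee_pos: [0.5127, -0.149, 0.1091]
eef_rot: [3.141, 0.0, 1.521]
force: [-0.3, 0.5, -1.3]
grip_width: 0.0169
grip_force: 50.0
top pale u -0.118 v 0.026 n 79 umin/max -0.131 -0.110
top pale u 0.179 v -0.040 n 74 umin/max 0.151 0.211
top pale u 0.028 v -0.045 n 514 umin/max -0.008 0.063
top brown u 0.193 v -0.013 n 348 umin/max 0.163 0.223
side pale u -0.156 v 0.019 n 479 
side brown u -0.154 v -0.033 n 157
```

```bash
python3 -m pendant '[[[0.02,0.35,0.61],0],[[0.02,0.44,0.56],0],[[0.03,0.51,0.5],0],[[0.03,0.58,0.42],0],[[0.03,0.63,0.33],0],[[0.03,0.66,0.24],0],[[0.04,0.7,0.15],0],[[0.04,0.71,0.05],0],[[0.04,0.8,0],0],[[0.04,0.8,0],0],[[0.04,0.8,0],0],[[0.04,0.5,0],0],[[0,0,0],0],[[0,0,0],0],[[0,0,0],0],[[0,0,0],0],[[0,0,1],0],[[0,0,1],0]]'
python3 m.py
```

```text
time_s: 26.92
ee_pos: [0.5164, -0.0752, 0.158]
eef_rot: [-3.141, -0.0, 1.519]
force: [0.2, 0.1, -1.4]
grip_width: 0.0167
grip_force: 50.0
top pale u 0.165 v -0.034 n 73 umin/max 0.149 0.191
top brown u 0.193 v -0.012 n 356 umin/max 0.163 0.223
top brown u 0.120 v -0.049 n 338 umin/max 0.090 0.150
side pale u -0.156 v 0.019 n 480 
side brown u -0.026 v -0.030 n 141
```

Cake B is turned too, at u≈0.12. Cake C is too near the end to get behind along y, so I'll insert from the robot's side, pushing it against the far rim.

```bash
python3 -m pendant '[[[-1.23,-0.59,0],-0.121],[[-1.23,-0.59,0],-0.121],[[-1.23,-0.59,0],-0.121],[[-1.23,-0.59,0],-0.121],[[-1.23,-0.59,0],-0.121],[[-1.23,-0.59,0],-0.121],[[-1.23,-0.59,0],-0.121],[[-1.23,-0.59,0],-0.121],[[-1.23,-0.59,0],-0.121],[[-1.23,-0.59,0],-0.121],[[-1.23,-0.59,0],-0.121],[[-1.23,-0.59,0],-0.121],[[-1.23,-0.59,0],-0.118],[[0,0,-2],0],[[0,0,-2],0],[[0,0,-1.5],0],[[0,0,-0.8],0],[[0,0,-0.4],0],[[0,0,0],0],[[0,0,0],0]]'
python3 m.py; python3 look.py c1
```

```text
time_s: 28.68
ee_pos: [0.3576, -0.1519, 0.0911]
eef_rot: [3.141, -0.002, -0.05]
force: [5.9, 0.1, -4.3]
grip_width: 0.0168
grip_force: 50.0
top pale u -0.148 v 0.019 n 549 umin/max -0.185 -0.110
top pale u 0.166 v -0.036 n 67 umin/max 0.148 0.190
top brown u 0.192 v -0.012 n 337 umin/max 0.163 0.223
top brown u 0.120 v -0.048 n 345 umin/max 0.090 0.153
side pale u 0.157 v -0.024 n 67 
side pale u 0.087 v -0.052 n 95 
side pale u -0.156 v 0.019 n 481 
side brown u 0.191 v -0.013 n 191 
side brown u 0.118 v -0.051 n 208 
top
 u -0.148 v 0.019 n 550
 u 0.154 v -0.034 n 560
side
 u 0.131 v -0.033 n 268
 u -0.156 v 0.019 n 481
```

View pics/c1.png

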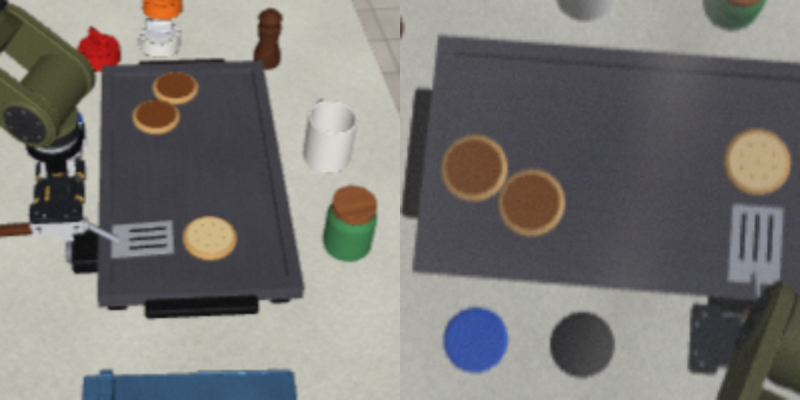

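Both flipped cakes lie flat at (475,167) and (532,202), and the blade is square before cake C. The +x force shows the neck touching the near rim, so I'll ease forward, lower and push.

```bash
python3 -m pendant '[[[0.7,-0.03,0],0],[[0,0,-0.2],0],[[0,0,-0.15],0],[[0,0,0],0],[[0,0,0],0]]'
python3 -m pendant '[[[1,-0.05,0],0],[[1,-0.05,0],0],[[1,-0.05,0],0],[[1,-0.05,0],0],[[1,-0.05,0],0],[[1,-0.05,0],0],[[1,-0.05,0],0],[[0,0,0],0],[[0,0,0],0]]'
python3 m.py
```

```text
time_s: 29.3
ee_pos: [0.3635, -0.1519, 0.0868]
eef_rot: [-3.141, 0.001, -0.05]
force: [-0.1, -1.0, -0.6]
grip_width: 0.0165
grip_force: 50.0
time_s: 30.05
ee_pos: [0.4339, -0.1554, 0.0866]
eef_rot: [-3.141, 0.001, -0.05]
force: [-0.1, 0.3, -1.3]
grip_width: 0.0173
grip_force: 50.0
top pale u -0.144 v 0.082 n 537 umin/max -0.183 -0.107
top brown u 0.193 v -0.012 n 345 umin/max 0.163 0.223
top brown u 0.121 v -0.050 n 339 umin/max 0.090 0.153
side pale u 0.083 v -0.042 n 68 
side pale u -0.152 v 0.082 n 470 
side brown u 0.191 v -0.013 n 195 
side brown u 0.118 v -0.049 n 202
```

```bash
python3 -m pendant '[[[1,-0.05,0],0],[[1,-0.05,0],0],[[1,-0.05,0],0],[[1,-0.05,0],0],[[1,-0.05,0],0],[[0.7,-0.03,0],0],[[0,0,0],0],[[0,0,0],0]]'
python3 m.py | grep pale
python3 -m pendant '[[[0,0,0.3],0],[[0,0,0.5],0],[[0,0,0.7],0],[[0,0,0.7],0],[[-0.3,0,0],0],[[-0.6,0,0],0],[[-0.9,0,0],0],[[-0.9,0,0],0],[[-0.6,0,0],0],[[-0.3,0,0],0],[[0,0,0],0],[[0,0,0],0]]'
python3 m.py | grep pale
```

```text
time_s: 30.82
ee_pos: [0.4905, -0.1584, 0.0869]
eef_rot: [-3.142, -0.0, -0.05]
force: [-0.0, 0.2, -2.2]
grip_width: 0.0076
grip_force: 50.0
top pale u -0.144 v 0.086 n 523 umin/max -0.183 -0.107
top pale u 0.177 v -0.041 n 67 umin/max 0.154 0.205
side pale u -0.149 v 0.085 n 461 
time_s: 31.92
ee_pos: [0.4547, -0.1584, 0.1091]
eef_rot: [3.142, -0.0, -0.05]
force: [-0.2, -0.5, -1.5]
grip_width: 0.0078
grip_force: 50.0
top pale u -0.143 v 0.082 n 542 umin/max -0.183 -0.104
top pale u 0.167 v -0.031 n 78 umin/max 0.152 0.194
top pale u 0.108 v -0.092 n 93 umin/max 0.093 0.137
side pale u -0.152 v 0.082 n 470
```

The grip width fell from 17 to 8 mm and the cake was not lifted, so the handle has shifted in the grip. I need a look.

```bash
python3 - <<'E'
from h import *
im,K,T=grab("side"); w,_,_=grab("wrist"); t,_,_=grab("top")
cv2.imwrite("pics/slip.png",np.hstack([cv2.resize(im[170:330,130:290],(400,400)),cv2.resize(w,(400,400))]))
cv2.imwrite("pics/slipt.png",t)
E
```

```text
(no output)
```

View pics/slip.png

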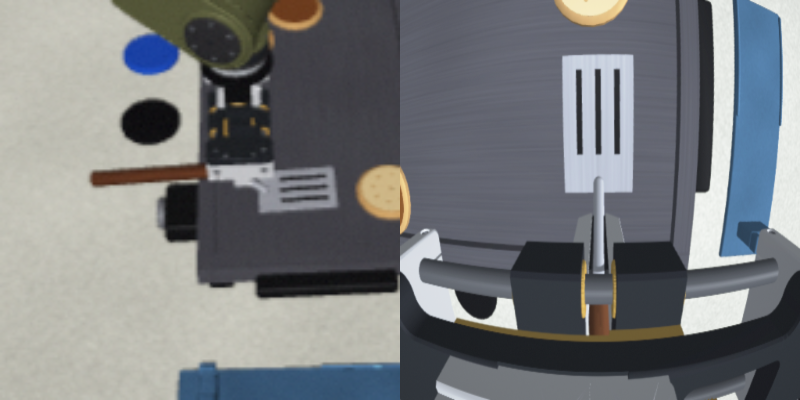

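The handle slid about 4 cm back through the fingers: the gripper now holds the ferrule/neck, and the blade at (300,190) is short of the cake. I'll lay the turner back in its rest and regrip it properly.

```bash
python3 -m pendant '[[[0,0,2.5],0],[[0,0,3],0],[[0,0,3],0],[[0,-1,0],-0.033],[[0.5,-2.3,0],0],[[0.7,-2.8,0],0],[[0.7,-2.8,0],0],[[0.7,-2.8,0],0],[[0.7,-2.8,0],0],[[0.7,-2.8,0],0],[[0.7,-2.8,0],0],[[0.7,-2.3,0],0],[[0,-0.8,0],0],[[0,0,-3],0],[[0,0,-3],0],[[0,0,-3],0],[[0,0,-3],0],[[0,0,0],0],[[0,0,0],0]]'
python3 - <<'E'
from h import *
im,K,T=grab("side");t,K2,T2=grab("top"); w,_,_=grab("wrist")
cv2.imwrite("pics/place.png",np.hstack([cv2.resize(im[240:380,130:330],(400,280)),cv2.resize(t[160:290,340:440],(400,520))[:280]*0+cv2.resize(w,(400,280))]))
E
```

```text
time_s: 33.75
ee_pos: [0.5082, -0.3897, 0.0731]
eef_rot: [-3.14, 0.002, -0.083]
force: [1.0, 1.0, -0.5]
grip_width: 0.0079
grip_force: 50.0
```

View pics/place.png

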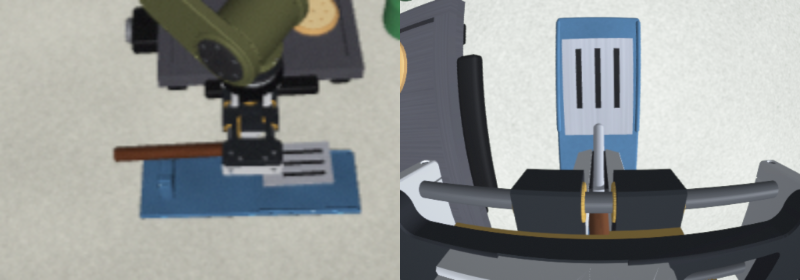

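The turner is level and lined up over the rest. I'll lower it in steps.

```bash
python3 -m pendant '[[[0,0,-1],0],[[0,0,-1],0],[[0,0,-0.8],0],[[0,0,-0.5],0],[[0,0,0],0],[[0,0,0],0]]'
python3 -m pendant '[[[0,0,-0.2],0],[[0,0,-0.2],0],[[0,0,0],0],[[0,0,0],0]]'
python3 -m pendant '[[[0,0,-0.1],0],[[0,0,0],0],[[0,0,0],0]]' - 5
python3 -m pendant '[[[0,0,-0.1],0],[[0,0,0],0],[[0,0,0],0],[[0,0,0],0]]' 0.5 50
```

```text
time_s: 34.4
ee_pos: [0.5086, -0.3902, 0.0406]
eef_rot: [-3.141, 0.001, -0.083]
force: [0.2, 0.3, -0.2]
grip_width: 0.0074
grip_force: 50.0
time_s: 34.73
ee_pos: [0.5087, -0.3903, 0.037]
eef_rot: [3.142, -0.0, -0.083]
force: [0.1, 0.8, -0.8]
grip_width: 0.0075
grip_force: 50.0
time_s: 34.98
ee_pos: [0.5087, -0.3903, 0.036]
eef_rot: [3.142, -0.0, -0.083]
force: [-0.8, 0.6, -1.0]
grip_width: 0.0086
grip_force: 5.0
time_s: 35.32
ee_pos: [0.5087, -0.3903, 0.0351]
eef_rot: [3.141, -0.0, -0.083]
force: [0.8, -0.1, -0.0]
grip_width: 0.0321
grip_force: 0.0
```

```bash
python3 -m pendant '[[[-1,0.08,0],0],[[-1.5,0.12,0],0],[[-1.5,0.12,0],0],[[-0.5,0.05,0],0],[[0,0,0],0],[[0,0,0],0]]' 0.6 60
python3 - <<'E'
from h import *
for n in("top","side"):
    t,K,T=grab(n); h=cv2.cvtColor(t,cv2.COLOR_BGR2HSV)
    m=(h[:,:,2]>135)&(h[:,:,1]<60)
    uu,vv=np.meshgrid(range(512),range(384)); 
    c=proj(K,T,(.58,-.397,.01)); m&=(np.hypot(uu-c[0],vv-c[1])<28)
    m=cv2.morphologyEx(m.astype(np.uint8),cv2.MORPH_CLOSE,np.ones((5,5)))
    for b in blobs(m,120):
        r,p=axis(b); q=np.array([plane(K,T,*x,.010)[:2] for x in cv2.boxPoints(r)]); print(n,b.sum(),q.round(3).tolist(),q.mean(0).round(4))
E
```

```text
time_s: 35.82
ee_pos: [0.4642, -0.3868, 0.0353]
eef_rot: [3.141, -0.001, -0.083]
force: [1.1, -0.4, 0.1]
grip_width: 0.0564
grip_force: 0.0
top 1652 [[0.51, -0.305], [0.67, -0.314], [0.669, -0.491], [0.509, -0.478]] [ 0.5896 -0.3971]
side 447 [[0.526, -0.308], [0.658, -0.319], [0.651, -0.358], [0.522, -0.348]] [ 0.5892 -0.3332]
side 730 [[0.509, -0.363], [0.62, -0.371], [0.611, -0.431], [0.504, -0.424]] [ 0.5606 -0.3975]
side 323 [[0.519, -0.441], [0.627, -0.453], [0.622, -0.48], [0.515, -0.468]] [ 0.5706 -0.4604]
```

```bash
python3 -m pendant '[[[-0.7,0.06,0],0],[[0,0,-0.08],0],[[0,0,0],0]]'
python3 -m pendant '[[[0,0,0],0],[[0,0,0],0],[[0,0,0],0],[[0,0,0],0],[[0,0,0],0],[[0,0,0],0],[[0,0,0],0],[[0,0,0],0],[[0,0,0],0],[[0,0,0],0],[[0,0,0],0],[[0,0,0],0]]' 0 60
python3 -m pendant '[[[0,0,1],0],[[0,0,2],0],[[0,0,3],0],[[0,0,3],0],[[0,0,3],0],[[0,0,3],0],[[-1,2,0],0],[[-1.1,2.8,0],0],[[-1.1,2.8,0],0],[[-1.1,2.8,0],0],[[-1.1,2.8,0],0],[[-1.1,2.8,0],0],[[-1.1,2.8,0],0],[[-0.3,2.8,0],0],[[0,1.5,0],0],[[0,0,0],0],[[0,0,0],0]]'
python3 m.py | grep pale
python3 - <<'E'
from h import *
t,K,T=grab("top"); h=cv2.cvtColor(t,cv2.COLOR_BGR2HSV)
m=(h[:,:,2]>120)&(h[:,:,1]<50); uu,vv=np.meshgrid(range(512),range(384))
g=proj(K,T,(.5,-.152,.15)); m&=(np.hypot(uu-g[0],vv-g[1])<45)
for b in blobs(m,100):
    r,p=axis(b);q=np.array([plane(K,T,*x,.155)[:2] for x in cv2.boxPoints(r)]); print(b.sum(),q.round(3).tolist())
E
```

```text
time_s: 36.17
ee_pos: [0.4565, -0.3859, 0.034]
eef_rot: [-3.141, 0.0, -0.083]
force: [0.3, -0.4, 0.2]
grip_width: 0.0567
grip_force: 0.0
time_s: 37.17
ee_pos: [0.4567, -0.386, 0.0341]
eef_rot: [3.142, -0.0, -0.083]
force: [-0.2, 0.3, -0.1]
grip_width: 0.0164
grip_force: 60.0
time_s: 38.58
ee_pos: [0.3778, -0.1548, 0.1849]
eef_rot: [3.141, -0.001, -0.082]
force: [0.1, -0.8, -1.1]
grip_width: 0.0165
grip_force: 60.0
top pale u -0.144 v 0.082 n 535 umin/max -0.183 -0.107
side pale u 0.159 v -0.025 n 72 
side pale u 0.101 v -0.085 n 100 
side pale u -0.151 v 0.082 n 472 
323 [[0.432, -0.229], [0.564, -0.258], [0.558, -0.289], [0.426, -0.259]]
551 [[0.443, -0.131], [0.538, -0.138], [0.534, -0.199], [0.439, -0.19]]
```

```bash
python3 -m pendant '[[[1,0.1,0],0.033],[[1.2,0.1,0],0],[[1.2,0,0],0],[[0,0,-3],0],[[0,0,-3],0],[[0,0,-2],0],[[0,0,-1],0],[[0,0,-0.3],0],[[0,0,0],0],[[0,0,0],0]]'
python3 -m pendant '[[[0,0,-0.2],0],[[0,0,0],0],[[0,0,0],0]]'
python3 -m pendant '[[[0,0,-0.2],0],[[0,0,0],0],[[0,0,0],0]]'
```

```text
time_s: 39.57
ee_pos: [0.4124, -0.1534, 0.0921]
eef_rot: [3.141, -0.001, -0.05]
force: [-0.1, 0.6, -2.3]
grip_width: 0.0169
grip_force: 60.0
time_s: 39.82
ee_pos: [0.4119, -0.1531, 0.0897]
eef_rot: [3.141, -0.001, -0.05]
force: [-0.0, -0.5, -1.6]
grip_width: 0.0165
grip_force: 60.0
time_s: 40.07
ee_pos: [0.4118, -0.1531, 0.0873]
eef_rot: [3.141, -0.001, -0.05]
force: [-0.8, -0.8, 0.2]
grip_width: 0.0167
grip_force: 60.0
```

```bash
python3 -m pendant '[[[0,0,-0.06],0],[[1,-0.05,0],0],[[1,-0.05,0],0],[[1,-0.05,0],0],[[1,-0.05,0],0],[[0,0,0],0]]'
python3 -m pendant '[[[0.8,-0.04,0],0],[[0.8,-0.04,0],0],[[0,0,0],0]]'
python3 -m pendant '[[[0.8,-0.04,0],0],[[0.8,-0.04,0],0],[[0.8,-0.04,0],0],[[0,0,0],0]]'
python3 m.py | grep pale
```

```text
time_s: 40.57
ee_pos: [0.453, -0.1551, 0.0867]
eef_rot: [3.141, -0.001, -0.05]
force: [2.2, -0.3, 0.7]
grip_width: 0.0164
grip_force: 60.0
time_s: 40.82
ee_pos: [0.4686, -0.1559, 0.0867]
eef_rot: [3.141, -0.001, -0.05]
force: [0.7, -0.1, 0.6]
grip_width: 0.0172
grip_force: 60.0
time_s: 41.15
ee_pos: [0.4924, -0.1571, 0.0866]
eef_rot: [3.142, -0.0, -0.05]
force: [1.5, -1.5, 0.4]
grip_width: 0.0167
grip_force: 60.0
top pale u -0.143 v 0.085 n 528 umin/max -0.183 -0.107
top pale u 0.170 v -0.035 n 74 umin/max 0.152 0.197
side pale u -0.148 v 0.084 n 473
```

```bash
python3 -m pendant '[[[0,0,0.3],0],[[0,0,0.5],0],[[0,0,0.7],0],[[0,0,0.7],0],[[-0.3,0,0],0],[[-0.6,0,0],0],[[-0.9,0,0],0],[[-0.9,0,0],0],[[-0.9,0,0],0],[[-0.6,0,0],0],[[-0.3,0,0],0],[[0,0,0],0],[[0,0,0],0]]'
python3 m.py | grep pale
```

```text
time_s: 42.33
ee_pos: [0.4468, -0.1571, 0.1087]
eef_rot: [3.141, -0.0, -0.05]
force: [-0.7, -0.7, -1.8]
grip_width: 0.0166
grip_force: 60.0
top pale u -0.149 v 0.040 n 563 umin/max -0.187 -0.112
top pale u 0.166 v -0.030 n 76 umin/max 0.152 0.191
side pale u -0.137 v 0.038 n 477
```

Cake C is on the blade. I'll swing it gently round to point along +y, ready for the same run-and-stop.

```bash
python3 -m pendant '[[[0.3,-0.45,0],0.04],[[0.3,-0.45,0],0.04],[[0.62,-0.95,0],0.088],[[0.62,-0.95,0],0.088],[[0.62,-0.95,0],0.088],[[0.62,-0.95,0],0.088],[[0.62,-0.95,0],0.088],[[0.62,-0.95,0],0.088],[[0.62,-0.95,0],0.088],[[0.62,-0.95,0],0.088],[[0.62,-0.95,0],0.088],[[0.62,-0.95,0],0.088],[[0.62,-0.95,0],0.088],[[0.62,-0.95,0],0.088],[[0.62,-0.95,0],0.088],[[0.62,-0.95,0],0.088],[[0.62,-0.95,0],0.088],[[0.62,-0.95,0],0.088],[[0.3,-0.45,0],0.04],[[0.3,-0.45,0],0.04]]'
python3 -m pendant '[[[0,0,0],0],[[0,0,0],0],[[0,0,0],0]]'
python3 m.py
```

```text
time_s: 44.1
ee_pos: [0.5583, -0.3274, 0.108]
eef_rot: [-3.141, -0.0, 1.52]
force: [-0.1, -0.1, -2.3]
grip_width: 0.0167
grip_force: 60.0
time_s: 44.35
ee_pos: [0.5578, -0.3267, 0.1083]
eef_rot: [-3.141, -0.0, 1.517]
force: [-0.4, 0.6, -1.8]
grip_width: 0.0165
grip_force: 60.0
top pale u -0.182 v 0.019 n 585 umin/max -0.221 -0.143
top pale u 0.172 v -0.034 n 94 umin/max 0.152 0.206
top brown u 0.193 v -0.012 n 348 umin/max 0.163 0.223
top brown u 0.135 v -0.083 n 366 umin/max 0.103 0.165
```

```bash
python3 -m pendant '[[[0.07,1.3,0],0],[[0.14,2.8,0],0],[[0.2,4.1,0],0],[[0,0,0],0],[[0,0,0],0],[[0,0,0],0]]'
python3 m.py
```

```text
time_s: 44.95
ee_pos: [0.5621, -0.2445, 0.1089]
eef_rot: [3.141, 0.0, 1.518]
force: [0.1, -0.2, -1.8]
grip_width: 0.0168
grip_force: 60.0
top pale u -0.081 v 0.018 n 573 umin/max -0.119 -0.044
top pale u 0.180 v -0.043 n 72 umin/max 0.154 0.211
top brown u 0.193 v -0.013 n 332 umin/max 0.163 0.223
top brown u 0.134 v -0.083 n 369 umin/max 0.103 0.165
side brown u -0.247 v 0.025 n 178
```

The cake slid 19 mm and is almost at the tipping point, but still level. I'll do one more, gentler, run and stop.

```bash
python3 -m pendant '[[[-0.01,-0.2,0],0],[[-0.02,-0.4,0],0],[[-0.03,-0.6,0],0],[[-0.03,-0.7,0],0],[[-0.03,-0.7,0],0],[[-0.03,-0.7,0],0],[[-0.03,-0.7,0],0],[[-0.03,-0.7,0],0],[[-0.03,-0.7,0],0],[[-0.02,-0.5,0],0],[[-0.02,-0.4,0],0],[[0,0,0],0],[[0,0,0],0]]'
python3 -m pendant '[[[0.05,1,0],0],[[0.1,2.1,0],0],[[0.16,3.3,0],0],[[0,0,0],0],[[0,0,0],0],[[0,0,0],0]]'
python3 m.py
```

```text
time_s: 46.13
ee_pos: [0.5592, -0.308, 0.1085]
eef_rot: [-3.142, -0.0, 1.518]
force: [-0.1, 0.5, -1.7]
grip_width: 0.0169
grip_force: 60.0
time_s: 46.63
ee_pos: [0.5625, -0.2435, 0.1088]
eef_rot: [3.141, 0.0, 1.519]
force: [0.1, 0.3, -1.9]
grip_width: 0.0169
grip_force: 60.0
top pale u -0.065 v 0.017 n 503 umin/max -0.101 -0.029
top pale u 0.171 v -0.031 n 95 umin/max 0.152 0.206
top pale u 0.105 v -0.072 n 70 umin/max 0.094 0.124
top brown u 0.192 v -0.013 n 337 umin/max 0.163 0.223
top brown u 0.134 v -0.084 n 370 umin/max 0.103 0.165
side brown u -0.246 v 0.025 n 186
```

```bash
python3 -m pendant '[[[0.02,0.35,0.63],0],[[0.02,0.44,0.58],0],[[0.03,0.51,0.52],0],[[0.03,0.58,0.44],0],[[0.03,0.63,0.35],0],[[0.03,0.66,0.26],0],[[0.04,0.7,0.17],0],[[0.04,0.72,0.07],0],[[0.04,0.8,0],0],[[0.04,0.8,0],0],[[0.04,0.8,0],0],[[0.04,0.5,0],0],[[0,0,0],0],[[0,0,0],0],[[0,0,0],0],[[0,0,0],0],[[0,0,1.5],0],[[0,-1.5,1.5],0],[[0,-2,1],0],[[0,-2,0],0]]'
python3 m.py
```

```text
time_s: 48.4
ee_pos: [0.567, -0.2252, 0.1813]
eef_rot: [3.138, 0.001, 1.518]
force: [-0.6, 0.5, -1.8]
grip_width: 0.0166
grip_force: 60.0
top brown u 0.021 v 0.018 n 359 umin/max -0.010 0.053
top brown u 0.193 v -0.012 n 351 umin/max 0.163 0.226
top brown u 0.133 v -0.083 n 374 umin/max 0.103 0.165
side pale u 0.101 v -0.085 n 100 
side brown u 0.132 v -0.084 n 201 
side brown u -0.167 v 0.037 n 196
```

All three cakes now show browned faces. Returning the turner to its rest.

```bash
python3 -m pendant '[[[-0.73,-1.16,0],-0.1144],[[-0.73,-1.16,0],-0.1144],[[-0.73,-1.16,0],-0.1144],[[-0.73,-1.16,0],-0.1144],[[-0.73,-1.16,0],-0.1144],[[-0.73,-1.16,0],-0.1144],[[-0.73,-1.16,0],-0.1144],[[-0.73,-1.16,0],-0.1144],[[-0.73,-1.16,0],-0.1144],[[-0.73,-1.16,0],-0.1144],[[-0.73,-1.16,0],-0.1144],[[-0.73,-1.16,0],-0.1144],[[-0.73,-1.16,0],-0.1144],[[-0.73,-1.16,0],-0.1144],[[0,0,-3],0],[[0,0,-3],0],[[0,0,-3],0],[[0,0,0],0],[[0,0,0],0]]'
python3 - <<'E'
from h import *
for n in("top","side"):
    t,K,T=grab(n); h=cv2.cvtColor(t,cv2.COLOR_BGR2HSV); z=ctrl.get_obs()["ee_pos"][2]
    uu,vv=np.meshgrid(range(512),range(384)); g=proj(K,T,(.578,-.396,z-.025)); near=np.hypot(uu-g[0],vv-g[1])<26
    m=near&(h[:,:,2]>125)&(h[:,:,1]<60); m=cv2.morphologyEx(m.astype(np.uint8),cv2.MORPH_OPEN,np.ones((3,3)))
    for b in blobs(m,100):
        r,p=axis(b);q=np.array([plane(K,T,*x,z-.0245)[:2] for x in cv2.boxPoints(r)]); print(n,b.sum(),q.round(3).tolist(),q.mean(0))
E
```

```text
time_s: 50.08
ee_pos: [0.4637, -0.3859, 0.0881]
eef_rot: [-3.14, 0.002, -0.084]
force: [-0.3, 0.2, -0.5]
grip_width: 0.0165
grip_force: 60.0
top 1202 [[0.655, -0.364], [0.661, -0.475], [0.518, -0.471], [0.512, -0.362]] [ 0.58633392 -0.4182073 ]
side 1292 [[0.523, -0.314], [0.657, -0.329], [0.636, -0.437], [0.51, -0.423]] [ 0.58131857 -0.37559404]
```

```bash
python3 -m pendant '[[[0.1,-0.07,-1.5],0],[[0,0,-1.5],0],[[0,0,-1],0],[[0,0,-0.7],0],[[0,0,0],0],[[0,0,0],0]]'
python3 -m pendant '[[[0,0,-0.3],0],[[0,0,-0.2],0],[[0,0,0],0],[[0,0,0],0]]' - 8
python3 -m pendant '[[[0,0,0],0],[[0,0,0],0],[[0,0,0],0],[[0,0,0],0],[[0,0,0],0],[[0,0,0],0],[[0,0,0],0],[[0,0,2],0],[[0,0,3],0],[[0,0,3],0],[[0,0,4],0],[[0,0,4],0],[[-2,4,0],0],[[-2,4,0],0],[[-2,4,0],0],[[0,0,0],0]]' 0.6 50
python3 - <<'E'
from h import *
for n in ("side","top"):
    t,K,T=grab(n); hh=cv2.cvtColor(t,cv2.COLOR_BGR2HSV)
    m=(hh[:,:,2]<120)&(hh[:,:,1]>90)&((hh[:,:,0]<15)|(hh[:,:,0]>170)); uu,vv=np.meshgrid(range(512),range(384)); g=proj(K,T,(.42,-.384,.053)); m&=np.hypot(uu-g[0],vv-g[1])<55
    for b in blobs(m,60):
        r,p=axis(b); print(n,b.sum(),[plane(K,T,*q,.053).round(3)[:2].tolist() for q in cv2.boxPoints(r)])
E
python3 m.py
```

```text
time_s: 50.68
ee_pos: [0.4654, -0.3874, 0.0425]
eef_rot: [3.141, -0.001, -0.084]
force: [-0.1, 0.2, -0.7]
grip_width: 0.0167
grip_force: 60.0
time_s: 51.02
ee_pos: [0.4652, -0.3873, 0.0369]
eef_rot: [3.141, -0.0, -0.084]
force: [-0.3, -0.2, -0.9]
grip_width: 0.0177
grip_force: 8.0
time_s: 52.35
ee_pos: [0.4062, -0.2705, 0.1963]
eef_rot: [-3.14, 0.002, -0.082]
force: [0.6, -0.8, 0.3]
grip_width: 0.0565
grip_force: 0.0
side 339 [[0.348, -0.369], [0.488, -0.385], [0.486, -0.402], [0.347, -0.387]]
top pale u 0.175 v -0.039 n 74 umin/max 0.151 0.205
top brown u 0.020 v 0.018 n 366 umin/max -0.010 0.053
top brown u 0.193 v -0.013 n 336 umin/max 0.163 0.223
top brown u 0.134 v -0.084 n 371 umin/max 0.103 0.165
side pale u 0.159 v -0.022 n 80 
side pale u 0.099 v -0.075 n 82 
side pale u -0.014 v 0.025 n 86 
side brown u 0.191 v -0.013 n 189 
side brown u 0.129 v -0.080 n 166 
side brown u 0.020 v 0.018 n 243
```

The handle is back where it lay at the start. Now the timer: I'll go over it with the tool turned half round, to keep the last joint in range, and look from the wrist.

```bash
python3 -m pendant '[[[0.87,2.6,0],0.122],[[0.87,2.6,0],0.122],[[0.87,2.6,0],0.122],[[0.87,2.6,0],0.122],[[0.87,2.6,0],0.122],[[0.87,2.6,0],0.122],[[0.87,2.6,0],0.122],[[0.87,2.6,0],0.122],[[0.87,2.6,0],0.122],[[0.87,2.6,0],0.122],[[0.87,2.6,0],0.122],[[0.87,2.6,0],0.122]]'
python3 -m pendant '[[[0.87,2.6,0],0.122],[[0.87,2.6,0],0.122],[[0.87,2.6,0],0.122],[[0.87,2.6,0],0.122],[[0.87,2.6,0],0.122],[[0.87,2.6,0],0.122],[[0.87,2.6,0],0.122],[[0.87,2.6,0],0.122],[[0.87,2.6,0],0.122],[[0.87,2.6,0],0.122],[[0.87,2.6,0],0.122],[[0.87,2.6,0],0.122],[[0,0,0],0],[[0,0,0],0]]'
python3 - <<'E'
from h import *
w,K,T=grab("wrist"); print(K.round(1).tolist(),T.round(4).tolist())
s,K2,T2=grab("side"); t,K3,T3=grab("top"); np.savez("tim.npz",w=w,K=K,T=T,s=s,K2=K2,T2=T2,t=t,K3=K3,T3=T3)
def wp(p):
    q=T[:3,:3]@np.array(p)+T[:3,3]; th=np.arctan2(np.hypot(q[0],q[1]),q[2]); f=q[:2]/np.hypot(q[0],q[1]); return K[:2,2]+K[0,0]*th*f
print(wp((.537,.379,.036)),proj(K2,T2,(.537,.379,.036)),proj(K3,T3,(.537,.379,.036)))
E
```

```text
time_s: 53.55
ee_pos: [0.5149, 0.0374, 0.1964]
eef_rot: [-3.141, 0.0, 1.385]
force: [0.2, -0.8, 0.4]
grip_width: 0.0567
grip_force: 0.0
time_s: 54.72
ee_pos: [0.6187, 0.3491, 0.1949]
eef_rot: [-3.141, -0.001, 2.844]
force: [-0.1, -0.2, 0.1]
grip_width: 0.0561
grip_force: 0.0
[[297.3, 0.0, 253.9], [0.0, 297.3, 182.2], [0.0, 0.0, 1.0]] [[0.2927, 0.9562, -0.0024, -0.5138], [0.9312, -0.2845, 0.2279, -0.498], [0.2172, -0.069, -0.9737, 0.2696], [0.0, 0.0, 0.0, 1.0]]
[258.90138822  95.5454147 ] [238.65402701 145.50793252] [146.63078642 201.08962248]
```

```bash
python3 - <<'E'
from h import *
d=np.load("tim.npz"); w=d["w"]; c=w[25:165,189:329]
g=d["t"][140:260,180:370]
out=np.zeros((600,800,3),np.uint8); out[:560,:560]=cv2.resize(c,(560,560),interpolation=cv2.INTER_CUBIC); out[:152,560:]=cv2.resize(g,(240,152)); 
rs=d["t"][160:290,350:430]; out[160:550,560:800]=cv2.resize(rs,(240,390))
cv2.imwrite("pics/tim.png",out)
E
```

```text
(no output)
```

View pics/tim.png

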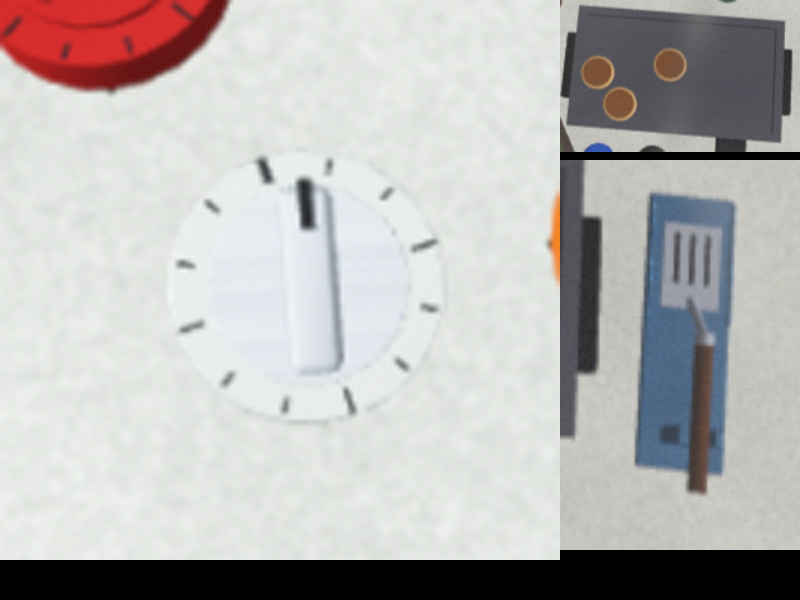

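The wrist crop shows the timer with its 0 tick at (265,170), the 30 tick at (349,400) and the pointer stripe at (305,180) on the bar towards (320,372). The insets show three browned cakes flat and the turner home.

```bash
python3 - <<'E'
from h import *
d=np.load("tim.npz"); K,T=d["K"],d["T"]
def wr(u,v,z):
    x=np.array([189+u/4,25+v/4])-K[:2,2]; r=np.hypot(*x); th=r/K[0,0]; dc=np.array([*(x/r*np.sin(th)),np.cos(th)])
    R,t=T[:3,:3],T[:3,3]; o=-R.T@t; D=R.T@dc; return (o+D*(z-o[2])/D[2])[:2]
for z in(.028,.034):
    t0,t30,t15,t45=[wr(*p,z) for p in((265,170),(349,400),(424,244),(192,327))]
    e=t0-t30; f=t15-t45
    print(z,((t0+t30)/2).round(4),((t15+t45)/2).round(4),"yaw",np.arctan2(-e[1],-e[0]).round(3),np.arctan2(-f[0],f[1]).round(3),np.linalg.norm(e).round(4))
a,b=wr(305,178,.06),wr(320,372,.06); e=a-b
print("bar",a.round(4),b.round(4),((a+b)/2).round(4),np.linalg.norm(e).round(4),"baryaw",np.arctan2(-e[1],-e[0]).round(3))
# tick angle list for refinement
print(ctrl.get_obs()["ee_pos"].round(4),ctrl.get_obs()["eef_rot"].round(3))
E
```

```text
0.028 [0.5395 0.3867] [0.5395 0.387 ] yaw 0.051 0.058 0.0717
0.034 [0.5397 0.3864] [0.5398 0.3867] yaw 0.051 0.058 0.0704
bar [0.5135 0.3928] [0.5641 0.3815] [0.5388 0.3871] 0.0518 baryaw -0.22
[0.6185 0.3475 0.1965] [-3.141 -0.     2.841]
```

The case stands at about +0.05 rad, against the griddle's −0.05. I'll first turn the case with the dial by −0.105 without pressing, then bear down and turn the dial to 20.

```bash
python3 -m pendant '[[[-2,1,0],0.04],[[-2,1,0],0.041],[[-2,1,0],0],[[-1.9,0.93,0],0],[[0,0,-3],0],[[0,0,-3],0],[[0,0,-3],0],[[0,0,-3],0],[[0,0,-2],0],[[0,0,-1],0],[[0,0,0],0],[[0,0,0],0]]'
python3 -m pendant '[[[0,0,-0.4],0],[[0,0,0],0],[[0,0,0],0],[[0,0,0],0],[[0,0,0],0],[[0,0,0],0],[[0,0,0],0],[[0,0,0],0],[[0,0,0],0],[[0,0,0],0],[[0,0,0],0],[[0,0,0],0]]' 0 15
```

```text
time_s: 55.87
ee_pos: [0.5396, 0.3877, 0.0479]
eef_rot: [3.141, 0.001, 2.924]
force: [0.2, 0.5, 0.6]
grip_width: 0.0566
grip_force: 0.0
time_s: 56.87
ee_pos: [0.539, 0.3879, 0.0428]
eef_rot: [-3.142, 0.0, 2.925]
force: [-0.7, -1.2, 1.8]
grip_width: 0.0138
grip_force: 15.0
```

```bash
python3 -m pendant '[[[0,0,0],-0.035],[[0,0,0],-0.035],[[0,0,0],-0.035],[[0,0,0],0],[[0,0,0],0]]'
python3 -m pendant '[[[0,0,-0.2],0],[[0,0,0],0],[[0,0,0],0]]'
python3 -m pendant '[[[0,0,-0.2],0],[[0,0,0],0],[[0,0,0],0]]'
```

```text
time_s: 57.28
ee_pos: [0.5389, 0.388, 0.0427]
eef_rot: [3.141, -0.0, 2.821]
force: [-0.0, 1.1, 0.7]
grip_width: 0.014
grip_force: 15.0
time_s: 57.53
ee_pos: [0.5393, 0.388, 0.0422]
eef_rot: [3.141, 0.001, 2.821]
force: [-4.6, -3.9, 12.8]
grip_width: 0.0138
grip_force: 15.0
time_s: 57.78
ee_pos: [0.5398, 0.3878, 0.041]
eef_rot: [3.14, 0.002, 2.821]
force: [-4.8, -6.3, 18.1]
grip_width: 0.0139
grip_force: 15.0
```

```bash
python3 -m pendant '[[[0,0,0.1],0],[[0,0,0],0],[[0,0,0],0]]'
python3 -m pendant '[[[0,0,0],-0.06],[[0,0,0],-0.06],[[0,0,0],-0.06],[[0,0,0],-0.06],[[0,0,0],-0.06],[[0,0,0],0]]'
```

```text
time_s: 58.03
ee_pos: [0.5396, 0.3878, 0.0411]
eef_rot: [3.141, 0.001, 2.821]
force: [-1.1, -3.3, 11.7]
grip_width: 0.0137
grip_force: 15.0
time_s: 58.53
ee_pos: [0.5396, 0.3878, 0.0411]
eef_rot: [3.14, 0.001, 2.517]
force: [-1.3, -3.7, 10.4]
grip_width: 0.0137
grip_force: 15.0
```

```bash
python3 -m pendant '[[[0,0,0],-0.08],[[0,0,0],-0.08],[[0,0,0],-0.08],[[0,0,0],-0.08],[[0,0,0],-0.08],[[0,0,0],-0.08],[[0,0,0],-0.08],[[0,0,0],-0.08],[[0,0,0],-0.08]]'
python3 -m pendant '[[[0,0,0],-0.08],[[0,0,0],-0.08],[[0,0,0],-0.08],[[0,0,0],-0.08],[[0,0,0],-0.08],[[0,0,0],-0.08],[[0,0,0],-0.08],[[0,0,0],-0.08],[[0,0,0],-0.08],[[0,0,0],-0.08],[[0,0,0],0],[[0,0,0],0]]'
python3 -m pendant '[[[0,0,0],0],[[0,0,0],0],[[0,0,0],0],[[0,0,0],0],[[0,0,0],0],[[0,0,0],0],[[0,0,3],0],[[0,0,3],0],[[0,0,3],0],[[0,0,3],0],[[0,0,3],0],[[-1,-3,0],0],[[-2,-3.5,0],0],[[-1,-2,0],0],[[0,0,0],0],[[0,0,0],0]]' 0.5
python3 - <<'E'
from h import *
w,K,T=grab("wrist"); np.savez("tim2.npz",w=w,K=K,T=T)
q=T[:3,:3]@np.array([.5395,.3875,.03])+T[:3,3]; th=np.arctan2(np.hypot(q[0],q[1]),q[2]); print(K[:2,2]+K[0,0]*th*q[:2]/np.hypot(q[0],q[1]))
E
```

```text
time_s: 59.28
ee_pos: [0.5397, 0.3878, 0.0411]
eef_rot: [3.14, 0.0, 1.797]
force: [-0.5, -4.7, 10.7]
grip_width: 0.0139
grip_force: 15.0
time_s: 60.28
ee_pos: [0.5397, 0.3878, 0.0411]
eef_rot: [3.14, -0.001, 1.001]
force: [-0.9, -4.5, 10.5]
grip_width: 0.0138
grip_force: 15.0
time_s: 61.62
ee_pos: [0.4991, 0.3024, 0.1905]
eef_rot: [3.141, -0.001, 0.999]
force: [0.2, 1.0, -0.1]
grip_width: 0.047
grip_force: 0.0
[243.18256788  88.94842318]
```

```bash
python3 - <<'E'
from h import *
for f,c0 in(("tim.npz",(.5396,.3867)),("tim2.npz",(.5396,.3872))):
    d=np.load(f); K,T,w=d["K"],d["T"],d["w"]
    def wr(u,v,z):
        x=np.array([u,v])-K[:2,2]; r=np.hypot(*x); th=r/K[0,0]; dc=np.array([*(x/r*np.sin(th)),np.cos(th)])
        R,t=T[:3,:3],T[:3,3]; o=-R.T@t; D=R.T@dc; return (o+D*(z-o[2])/D[2])[:2]
    g=cv2.cvtColor(w,cv2.COLOR_BGR2GRAY); h=cv2.cvtColor(w,cv2.COLOR_BGR2HSV)
    n,l,s,c=cv2.connectedComponentsWithStats(((g<175)&(h[:,:,1]<60)).astype(np.uint8))
    P=[]
    for i in range(1,n):
        if 4<=s[i,4]<120:
            p=wr(*c[i],.03); 
            if np.hypot(*(p-c0))<.042: P.append((p,s[i,4],c[i]))
    big=max(P,key=lambda t:t[1]); T_=[t for t in P if np.hypot(*(t[0]-c0))>.03]
    xy=np.array([t[0] for t in T_]); A=np.c_[2*xy,np.ones(len(xy))]; cc=np.linalg.lstsq(A,(xy**2).sum(1),rcond=None)[0][:2]
    ang=np.arctan2(xy[:,1]-cc[1],-(xy[:,0]-cc[0])) # clockwise from -x
    off=np.angle(np.exp(12j*ang).mean())/12
    print(f,len(T_),"centre",cc.round(4),"case yaw (mod 30deg)",(-off).round(4))
    for t,a in zip(T_,ang): print(np.degrees(a).round(1),t[1],end="; ")
    p=wr(*big[2],.06); cb=wr(*big[2],.06)-cc; print("\nstripe size",big[1],"angle",np.degrees(np.arctan2(cb[1],-cb[0])).round(1),"r",np.hypot(*cb).round(4))
E
```

```text
tim.npz 11 centre [0.5392 0.3863] case yaw (mod 30deg) 0.0509
-3.1 17; 57.1 5; -32.7 6; 86.9 9; -63.0 6; 116.8 6; -93.0 8; 146.8 5; -122.5 4; 177.1 11; -152.5 4; 
stripe size 61 angle 129.6 r 0.0065
tim2.npz 11 centre [0.5393 0.387 ] case yaw (mod 30deg) -0.0483
92.3 8; 152.5 4; -177.5 10; 62.6 4; -147.3 8; 32.6 5; 2.7 18; -116.9 5; -27.2 5; -86.8 9; -56.6 4; 
stripe size 67 angle 122.9 r 0.0216
```

```bash
python3 m.py | grep brown; python3 -c "
from station import ctrl
print(ctrl.hand_in())"
```

```text
top brown u 0.021 v 0.019 n 367 umin/max -0.010 0.053
top brown u 0.193 v -0.012 n 354 umin/max 0.163 0.223
top brown u 0.134 v -0.083 n 374 umin/max 0.103 0.165
side brown u 0.191 v -0.013 n 190 
side brown u 0.132 v -0.084 n 206 
side brown u 0.020 v 0.018 n 240 
the job is handed in; nothing more can be done
None
```

The job is handed in: all three oatcakes lie browned side up on the plate, the turner is back in its rest, and the timer reads 20.0 minutes with its case in line with the griddle (the hand-in returned no verdict).

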